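# Square a row of power modules to the fixture's stop with a straightedge

### The arm

A 6-joint arm with a two-finger parallel gripper is mounted at the origin on the work surface. World frame = base frame: x ahead of the robot, y to its left, z up, the work surface at z = 0. Lengths are in m, angles in rad, forces in N, time in s.
With the tool pointing down it reaches from about 0.375 to 0.9 m from the base axis. Payload 3.1 kg.
Tool frame: the origin (TCP) lies on the centre line of the jaws, within the pads' length; the fingertips stand 19 mm ahead of it and the grasp point (between the pads) is the TCP; z points along the fingers, y is the line along which they close (so a half turn about z gives the same grasp; the last joint's range is limited). The gripper opens to 85 mm and grips with 20 to 120 N. Pads are 22 mm wide; open, the fingers measure 114 mm over their backs; the gripper's body (76 mm by 85 mm) begins 54 mm behind the grasp point. The pads swing forward as they close: fully open they stand 13 mm farther back than shut.
Start: joints at [-1.282, 0.527, 1.433, -0, 1.181, -0.178], TCP at [0.282, -0.558, 0.25] pointing down, gripper open.
Joint ranges: [-3.08, 3.08], [-0.75, 2.2], [0.22, 2.44], [-1.43, 4.57], [0, 2.65], [-2.85, 2.85]. Speed limits (rad/s): [2.79, 2.79, 3.14, 3.14, 3.14, 3.14].

### API

Orientations are given as a unit quaternion [x, y, z, w].
In Python, from station import manip gives the robot as it stands.
- The arm moves only by the tool servo_tool, never from a script. Its argument "rows" is a list that holds one entry, the list of rows, each a list of 7 numbers: the turn, a rotation vector about the tool's x, y, z in degrees, then the shift along the tool's x, y, z in m, then the gripper command: -1 is shut, 1 is fully open, values between are in proportion. In form: [[[wx, wy, wz, tx, ty, tz, jaw], ...]]. A call has 1 to 8 rows; each row shifts and turns the commanded pose from where the row before left it, along the tool's axes as they then stand; what a row does not reach is not made up. A row lasts 1/12 s, in which the tool goes at most 41.7 mm and 7.16 degrees, less where a joint would pass 70% of its speed; a pose out of reach is approached as far as the arm can. A call is refused whole if a number of a shift passes 0.0417 or a number of a turn 7.16, either way. A call with a gripper value outside its range is refused whole. The fingers move at their own pace and stop on an object; "squeeze" is the grip in N (left out, the last holds). Time passes only in rows, so rows that do not move let the fingers close. It gives the time, the measured TCP pose, the force, the opening and the grip force at its end, in the units of the state.
- manip.sense(): the state, without advancing time (a new reading comes with each control period).
- manip.snapshot(name): name is "scene" or "top" or "wrist"; returns the picture (420x560x3 uint8, blue, green, red); there is no depth.
- manip.camera_info(name): a dict with "K" (3x3 intrinsics, pixels), "camera_from_world" (4x4, takes a point from world to camera coordinates). Camera axes: x right, y down, z forward; pixel columns grow to the right and rows downward; lengths in m; the calibration is good to about 2 mm. The wrist camera is an equidistant fisheye: a pixel r from the principal point sees the ray r / f radians off the axis. A picture is of the moment at which its call begins: read the wrist's pose just before it. camera_info takes no time and is no camera call; for the wrist camera it gives the pose at the moment of the call.
- manip.sign_off(): hands the job in; it is judged then, once.
The state is a dict: "t": time; "q": joint angles; "qd": joint speeds; "tau": joint torques, N m; "tcp_pos": TCP position; "tool_rot": TCP orientation; "force": force on the tool from outside, world axes, zero at the start; "ft_torque": the same for the moment, N m; "finger_gap": opening from 0.0 (shut) to 1.0 (fully open); "gripper_force": force on a finger pad.
Only numpy, scipy, OpenCV 4.12 (cv2) and the standard library are available. Lean on these libraries where they do the work, as an engineer would, in place of code of your own. Each camera call takes 0.05 s, during which the arm holds its last target. There are 200 camera calls.

### The job

Pick up the straightedge by its grip and use its long edge to slide the five staggered power modules up to the fixture's stop bar, until the whole row is straight and all five modules bear on the stop at the same time. Press gently, feeling for the stop: it is only locked finger-tight and must not take more than 20 N in all. Do not touch the modules with the hand. Then stand the straightedge upright on the bench, off the fixture's plate, and leave the row and everything else where it is.

Things in the scene. Friction and masses are not known exactly. Their poses are not given: they have to be found in the camera images.
- carrier: aluminium fixture plate screwed to the bench: 200 mm (x) by 340 mm (y) by 8 mm thick, origin under its centre. x points across the row to the stop (away from the robot), y along the row and the stop. A steel toggle clamp with a red handle, thrown open, 140 mm tall, stands fixed on its rear right corner (x 6 to 90 mm, y -127 to -163 mm); leave it as it is.
- stop_mount: two slide blocks under the stop bar; origin on the plate's top at carrier x = +42 mm, y = 0, axes as the carrier's. The aluminium bar, 224 mm along y, top 24 mm over the plate, has a flat rubber-faced front square to carrier x. It is adjustable, locked finger-tight: the face stands 0 to 20 mm beyond this origin (+x), where exactly is not reported and must be felt. Its lock holds up to 20 N.
- straightedge: loose, 0.19 kg: 20 x 20 mm aluminium profile, 230 mm along its y, standing on the bench left or right of the carrier; both long faces alike. On its middle an upright black grip 16 mm thick (x), 72 mm long (y), 20 to 76 mm above the underside; hold it some 50 mm up, so that the fingers pass over the modules. Origin under the bar's centre.
- module1: black power module, number 1 of five counted from carrier +y: 50 mm long (x), 28 mm wide (y), 18 mm high, 85 g, with a green terminal strip on top of its near (-x) end up to 22 mm; origin under its centre. Stands loose on the plate and slides with about 0.5 N. Home, its far (+x) end face bears on the stop, 25 mm beyond its origin.
- module2: black power module, number 2 of five counted from carrier +y: 50 mm long (x), 28 mm wide (y), 18 mm high, 85 g, with a green terminal strip on top of its near (-x) end up to 22 mm; origin under its centre. Stands loose on the plate and slides with about 0.5 N. Home, its far (+x) end face bears on the stop, 25 mm beyond its origin.
- module3: black power module, number 3 of five counted from carrier +y: 50 mm long (x), 28 mm wide (y), 18 mm high, 85 g, with a green terminal strip on top of its near (-x) end up to 22 mm; origin under its centre. Stands loose on the plate and slides with about 0.5 N. Home, its far (+x) end face bears on the stop, 25 mm beyond its origin.
- module4: black power module, number 4 of five counted from carrier +y: 50 mm long (x), 28 mm wide (y), 18 mm high, 85 g, with a green terminal strip on top of its near (-x) end up to 22 mm; origin under its centre. Stands loose on the plate and slides with about 0.5 N. Home, its far (+x) end face bears on the stop, 25 mm beyond its origin.
- module5: black power module, number 5 of five counted from carrier +y: 50 mm long (x), 28 mm wide (y), 18 mm high, 85 g, with a green terminal strip on top of its near (-x) end up to 22 mm; origin under its centre. Stands loose on the plate and slides with about 0.5 N. Home, its far (+x) end face bears on the stop, 25 mm beyond its origin.
- trunking: bystander: loose offcut of grey slotted cable trunking, 220 x 26 x 36 mm, about the straightedge's length, on the other side of the carrier; origin under its centre, long along its y
- pcb: bystander: green circuit board 75 x 100 mm on four standoffs, 18 mm tall in all; origin under its centre
- screw_cup: bystander: open steel cup, 64 mm across, 45 mm tall; origin under its centre
- flux_bottle: bystander: small white bottle with black cap, 42 mm across, 100 mm tall; origin under its centre
- brush: bystander: brush 170 mm long with a black handle, lying along its x
- screwdriver: bystander: screwdriver 180 mm long, grey handle, lying along its x, on the bench between the robot and the carrier
- plug: bystander: small green plug-in terminal, 14 x 22 x 15 mm, standing on the carrier plate to the left (+y) of the row, at carrier y about 150 mm; origin under its centre
Things that resemble listed ones, but are neither listed nor needed, are in the scene too. What is shaped like the module5 but red is not meant. Of the things that look like the straightedge, take the one that is farthest from the robot's base at the start.

How it is judged:
On the way, in this order (a step that is already met when the one before it is completed fails the run):
1. the straightedge is lifted in the fingers (contact force between the fingers and straightedge above 1 N and height (world z) of straightedge above 0.007 m), for 0.2 s.
2. all five modules bear on the stop bar together (each by more than 0.3 N) (contact force between each of module1, module2, module3, module4, module5 and stop_mount above 0.3 N), for 0.2 s.
At the end, for the whole second after the job is handed in: All five modules are at rest flat on the carrier at the stop (origins 15.5 to 38.5 mm along carrier x), square to it within 2 degrees, in line with the middle one within 2 mm; the straightedge stands upright on the bench (within 4.5 degrees), not on the carrier plate, at rest (angle between the x axis of each of module1, module2, module3, module4, module5 and the x axis of carrier, either way round below 0.035 rad and angle between each of module1, module2, module3, module4, module5's own z axis and vertical below 0.05 rad and x of module1 in the frame of carrier between 0.0155 and 0.0385 m and linear speed of each of module1, module2, module3, module4, module5, straightedge below 0.01 m/s and x of module1 in the frame of module3 between -0.002 and 0.002 m and x of module2 in the frame of carrier between 0.0155 and 0.0385 m and x of module2 in the frame of module3 between -0.002 and 0.002 m and x of module3 in the frame of carrier between 0.0155 and 0.0385 m and x of module4 in the frame of carrier between 0.0155 and 0.0385 m and x of module4 in the frame of module3 between -0.002 and 0.002 m and x of module5 in the frame of carrier between 0.0155 and 0.0385 m and x of module5 in the frame of module3 between -0.002 and 0.002 m and height (world z) of straightedge below 0.004 m and angle between straightedge's own z axis and vertical below 0.08 rad); the robot touches nothing.
It fails at once if the stop is pushed with more than 20 N in all (contact force between stop_mount and anything else above 21 N).
It fails at once if the hand or arm touches a module (contact force between any of module1, module2, module3, module4, module5 and the fingers above 0.3 N or contact force between any of module1, module2, module3, module4, module5 and the arm above 0.3 N).
It fails at once if a module is tipped (angle between any of module1, module2, module3, module4, module5's own z axis and vertical above 0.35 rad).
It fails at once if a bystander is moved by more than 15 mm (distance of any of trunking, pcb, screw_cup, flux_bottle, brush, screwdriver, plug from where it was at the start of the episode above 0.015 m).
It also fails if it takes over 72 s, if anything falls off the work surface, if the arm or the gripper's body presses on something with over 40 N, if the wrist force passes 120 N, or if a joint passes its speed limit or range.

## Working session

There is one attempt and no reset: what is moved stays moved. The work goes in short steps, Python scripts to look and compute and a tool call to move; the robot and the scene stay as the last step left them, time stands still between calls to the robot, and variables do not carry over. Pictures are saved under pics/ and viewed, at most 13 in all, crops included, and the job is handed in when it is done.

Besides the shell and the picture viewer there is one more tool, called by a JSON object that holds its "name" and its "arguments". servo_tool: Moves the arm, as the interface text tells. Its arguments: {"type":"object","properties":{"rows":{"type":"array","items":{"type":"array","items":{"type":"array","items":{"type":"number"}}}},"squeeze":{"type":"number"}},"required":["rows"]}

```bash
mkdir -p pics; cat > h.py <<'E'
import numpy as np, cv2
from station import manip
def ray(name,u,v,ci=None):
    ci=ci or manip.camera_info(name);K=np.array(ci["K"]);T=np.array(ci["camera_from_world"])
    x=(u-K[0,2])/K[0,0];y=(v-K[1,2])/K[1,1]
    if name=="wrist":
        r=np.hypot(x,y);s=np.sin(r)/r if r>1e-9 else 1
        d=np.array([x*s,y*s,np.cos(r)])
    else: d=np.array([x,y,1.])
    R=T[:3,:3];return -R.T@T[:3,3],R.T@d
def at(name,u,v,z,ci=None):
    o,d=ray(name,u,v,ci);return o+d*(z-o[2])/d[2]
E
python3 - <<'E'
from h import *
s=manip.sense();print(s)
for n in("scene","top"):
    im=manip.snapshot(n);cv2.imwrite(f"pics/{n}0.png",im)
    cv2.imwrite(f"pics/{n}1.png",cv2.resize(im,(800,600)))
    o,d=ray(n,280,210);print(n,o,d)
E
```

```text
{'t': 0.0, 'q': array([-1.28150548e+00,  5.28477703e-01,  1.43391336e+00,  4.31053077e-07,
        1.18141262e+00, -1.78512734e-01]), 'qd': array([-4.38017593e-04, -1.75188418e-03,  4.78767090e-04, -3.73819821e-05,
        1.04706633e-03,  2.99515623e-04]), 'tau': array([-4.74158260e-04, -4.42353129e+01, -1.78028351e+01, -1.47902065e-04,
        8.54156184e-03,  5.44845832e-06]), 'tcp_pos': array([ 0.28165006, -0.55717365,  0.24932298]), 'tool_rot': array([ 9.72768890e-01,  2.31774599e-01, -6.10032353e-05, -1.10383253e-03]), 'force': array([0.45552978, 1.12221537, 0.06007925]), 'ft_torque': array([ 0.03315963,  0.02945855, -0.0138003 ]), 'gripper_force': 0.0, 'finger_gap': 0.9961747645940997}
scene [ 0.90416013 -0.54046541  0.95719743] [-0.38746032  0.47888216 -0.7877634 ]
top [0.2099771  0.00718225 1.35071716] [ 0.19794518 -0.01595254 -0.98014566]
```

View pics/scene1.png

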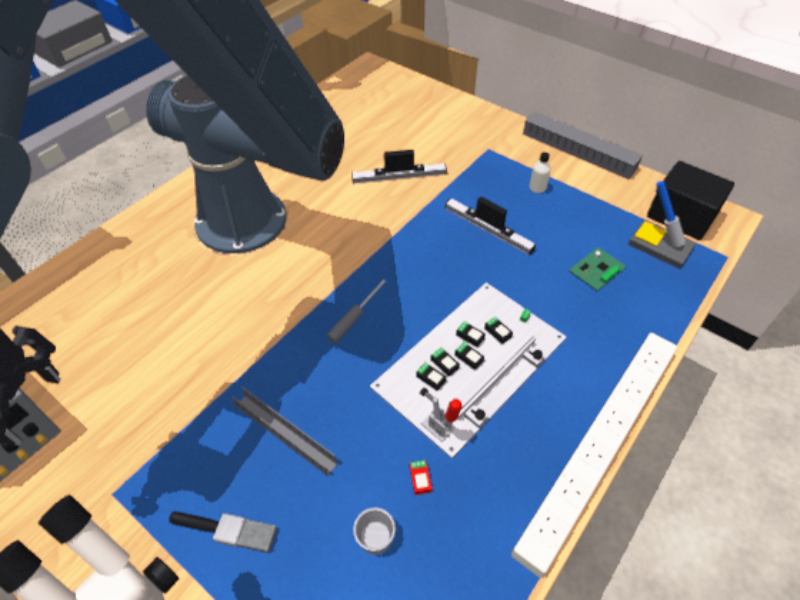

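View pics/top1.png

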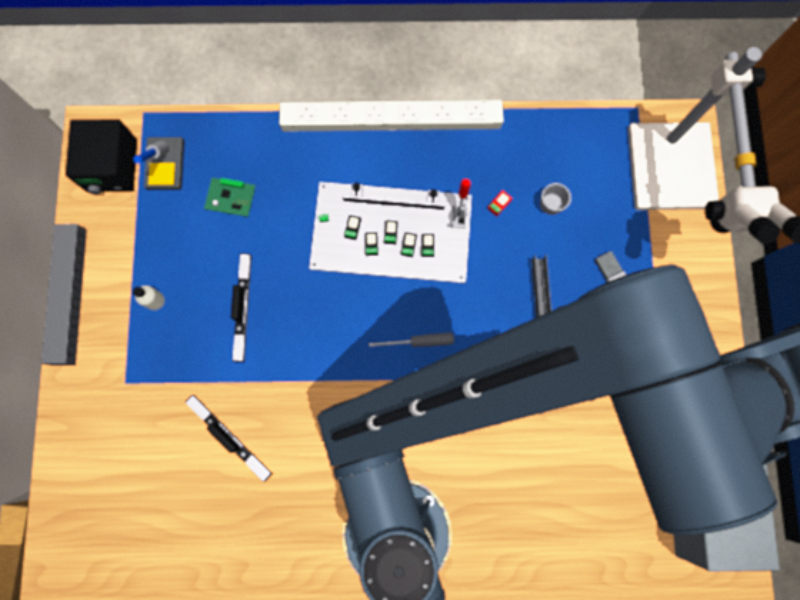

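Top view: straightedge candidates are A at (241,307), on the mat, and B at (228,438), on the wood and near the base. The grey trunking offcuts at (63,295) and (540,287) could also be mistaken for it. The carrier is at about (390,230), with the modules at (353,227), (372,243), (390,232), (410,243) and (428,244). The red module at (500,203) is a decoy. A is farther from the base than B, so I choose A.

```bash
python3 - <<'E'
from h import *
im=cv2.imread("pics/top0.png");ci=manip.camera_info("top")
hsv=cv2.cvtColor(im,cv2.COLOR_BGR2HSV)
white=((hsv[...,1]<60)&(hsv[...,2]>120)).astype(np.uint8)
def pts(m,x0,x1,y0,y1):
    ys,xs=np.nonzero(m[y0:y1,x0:x1]);return np.c_[xs+x0,ys+y0].astype(float)
def world(p,z): return np.array([at("top",u,v,z,ci)[:2] for u,v in p])
# carrier
p=pts(white,205,345,120,205);w=world(p,0.008);
r=cv2.minAreaRect((w*1000).astype(np.float32));print("carrier",r,cv2.boxPoints(r).round(1).tolist())
for nm,b in(("A",(150,185,172,258)),("B",(125,195,272,342))):
    w=world(pts(white,*b),0.02);r=cv2.minAreaRect((w*1000).astype(np.float32));print(nm,r,len(w))
    m=w.mean(0);d=np.linalg.svd(w-m)[2][0];t=(w-m)@d;print(m,d,t.min(),t.max(), np.hypot(*r[0]))
# dark / modules
blk=((hsv[...,2]<70)).astype(np.uint8)
p=pts(blk,155,180,185,240);w=world(p,0.076);print("gripA",w.mean(0),cv2.minAreaRect((w*1000).astype(np.float32)))
green=((hsv[...,0]>40)&(hsv[...,0]<85)&(hsv[...,1]>100)).astype(np.uint8)
n,l,s,c=cv2.connectedComponentsWithStats(green)
for i in range(1,n):
    if s[i,4]>6:print("green",c[i],s[i,4],at("top",*c[i],.022,ci)[:2])
cv2.imwrite("pics/crop0.png",cv2.resize(im[110:270,140:350],None,fx=3.8,fy=3.7,interpolation=cv2.INTER_CUBIC)[:600,:800])
E
```

```text
carrier ((637.191162109375, 3.217559814453125), (341.5213928222656, 204.0756378173828), 84.20320129394531) [[518.4000244140625, -156.39999389648438], [721.5, -177.0], [756.0, 162.8000030517578], [552.9000244140625, 183.39999389648438]]
A ((469.21356201171875, 323.7951965332031), (23.380449295043945, 229.6499786376953), 87.82640838623047) 334
[0.46499366 0.32303698] [-0.9993648   0.03563714] -0.11899740680639422 0.1106195860096592 570.0918312637892
B ((196.03585815429688, 344.376220703125), (228.95437622070312, 21.75897216796875), 46.15335464477539) 350
[0.19376438 0.33975979] [-0.69442975 -0.71956051] -0.1193588806384447 0.10955202452057701 396.26385031700664
gripA [0.46253751 0.31707142] ((460.2368469238281, 316.7648010253906), (27.99806785583496, 107.53909301757812), 87.01322174072266)
green [ 61.95505618 126.35955056] 89 [0.75606557 0.66988005]
green [160.7953411  136.80865225] 601 [0.7177118  0.35697196]
green [345.875 145.25 ] 8 [ 0.68312991 -0.22429596]
green [226.47826087 152.34782609] 23 [0.66415009 0.15008835]
green [245.22222222 163.19444444] 36 [0.62815192 0.09152684]
green [273.    166.575] 40 [0.61620044 0.00526138]
green [259.94594595 174.94594595] 37 [0.58973386 0.04597309]
green [284.81818182 175.45454545] 33 [ 0.58719158 -0.03097134]
green [299.         176.02941176] 34 [ 0.58482908 -0.07482469]
```

View pics/crop0.png

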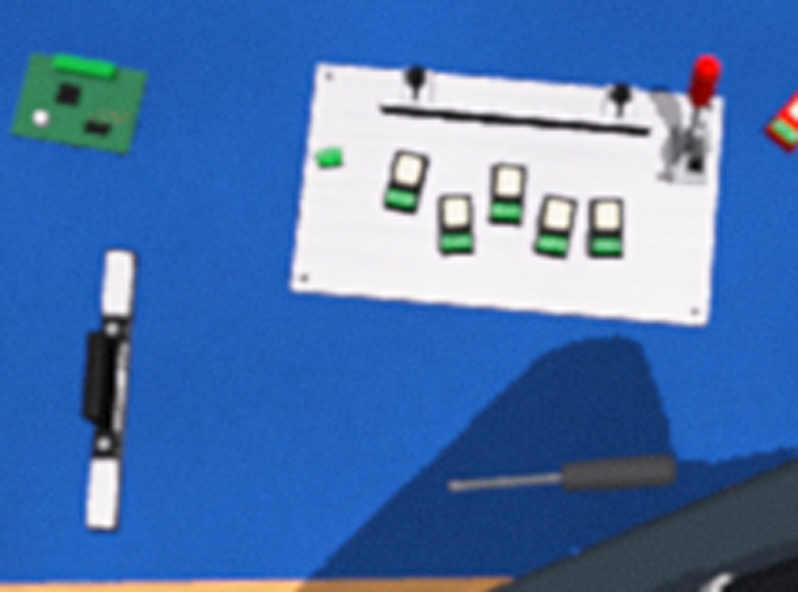

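The crop shows straightedge A at crop pixel (105,390): profile with white ends and a black upright grip in the middle, about 230 mm long. It is the wanted one. The carrier is at (0.637, 0.003) m with a yaw of -5.8°. I'll move now.

{"name": "servo_tool", "arguments": {"rows": [[[0, 0, 7, 0, 0, 0, 1], [0, 0, 7, 0, 0, 0, 1], [0, 0, 7, 0, 0, 0, 1], [0, 0, 7, 0, 0, 0, 1], [0, 0, 1, 0.012, -0.0375, 0, 1], [0, 0, 0, 0.012, -0.0375, 0, 1], [0, 0, 0, 0.012, -0.0375, 0, 1], [0, 0, 0, 0.012, -0.0375, 0, 1]]]}}

```text
t: 0.77
tcp_pos: [0.3348, -0.4077, 0.2497]
tool_rot: [1.0, -0.02, -0.0, -0.001]
force: [1.1, -0.1, 0.4]
finger_gap: 1.0
gripper_force: 0.0
```

{"name": "servo_tool", "arguments": {"rows": [[[0, 0, 0, 0.012, -0.0375, 0, 1], [0, 0, 0, 0.012, -0.0375, 0, 1], [0, 0, 0, 0.012, -0.0375, 0, 1], [0, 0, 0, 0.012, -0.0375, 0, 1], [0, 0, 0, 0.012, -0.0375, 0, 1], [0, 0, 0, 0.012, -0.0375, 0, 1], [0, 0, 0, 0.012, -0.0375, 0, 1], [0, 0, 0, 0.012, -0.0375, 0, 1]]]}}

```text
t: 1.43
tcp_pos: [0.4424, -0.1115, 0.2502]
tool_rot: [1.0, -0.019, -0.0, -0.0]
force: [1.5, -1.8, -0.5]
finger_gap: 0.996
gripper_force: 0.0
```

{"name": "servo_tool", "arguments": {"rows": [[[0, 0, 0, 0.012, -0.0375, 0, 1], [0, 0, 0, 0.012, -0.0375, 0, 1], [0, 0, 0, 0.012, -0.0375, 0, 1], [0, 0, 0, 0, -0.0375, 0, 1], [0, 0, 0, 0, -0.0375, 0, 1], [0, 0, 0, 0, -0.0375, 0, 1], [0, 0, 0, 0, -0.0375, 0, 1], [0, 0, 0, 0, 0, 0, 1]]]}}

```text
t: 2.1
tcp_pos: [0.4877, 0.1533, 0.2501]
tool_rot: [1.0, -0.016, -0.0, -0.001]
force: [0.2, -0.4, 0.4]
finger_gap: 1.0
gripper_force: 0.0
```

{"name": "servo_tool", "arguments": {"rows": [[[0, 0, 0, -0.005, -0.034, 0, 1], [0, 0, 0, -0.005, -0.034, 0, 1], [0, 0, 0, -0.005, -0.034, 0, 1], [0, 0, 0, -0.005, -0.034, 0, 1], [0, 0, 0, -0.005, -0.034, 0, 1], [0, 0, 0, 0, 0, 0.03, 1], [0, 0, 0, 0, 0, 0, 1], [0, 0, 0, 0, 0, 0, 1]]]}}

```text
t: 2.77
tcp_pos: [0.4683, 0.3174, 0.2187]
tool_rot: [1.0, -0.019, -0.003, 0.001]
force: [0.2, -0.2, -0.6]
finger_gap: 0.998
gripper_force: 0.0
```

```bash
python3 - <<'E'
from h import *
from scipy.spatial.transform import Rotation as R
s=manip.sense();print(s["tcp_pos"],R.from_quat(s["tool_rot"]).as_matrix().round(4).tolist(),s["q"])
ci=manip.camera_info("wrist");im=manip.snapshot("wrist");cv2.imwrite("pics/w0.png",im)
it=manip.snapshot("top");cv2.imwrite("pics/top2.png",it)
np.save("ciw0.npy",ci)
cv2.imwrite("pics/w0t.png",im)
E
```

```text
[0.46831721 0.31742071 0.21868517] [[0.9993, -0.0377, -0.0051], [-0.0377, -0.9993, -0.0026], [-0.005, 0.0028, -1.0]] [ 3.98412286e-01  4.89440134e-01  1.61250684e+00 -5.26555919e-04
  1.04538419e+00  2.00717628e+00]
```

View pics/w0t.png

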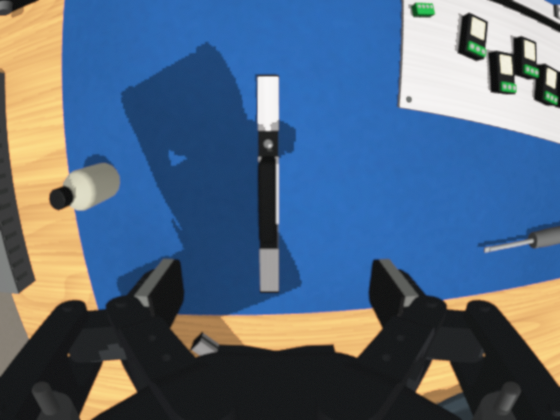

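The wrist view shows the straightedge at column 268, with its far end at row 75, its near end at row 292 and the grip at rows 160–248. The jaws straddle it.

```bash
python3 - <<'E'
from h import *
ci=np.load("ciw0.npy",allow_pickle=True).item()
for p in((257,75),(279,75),(260,291.5),(279.5,291.5)): print(p,at("wrist",*p,.02,ci).round(4))
for p in((259,160),(275,160),(260,248),(277,248)): print("grip top",at("wrist",*p,.076,ci).round(4))
print(ci["camera_from_world"])
E
```

```text
(257, 75) [0.5854 0.331  0.02  ]
(279, 75) [0.5845 0.3096 0.02  ]
(260, 291.5) [0.3549 0.339  0.02  ]
(279.5, 291.5) [0.3542 0.3171 0.02  ]
grip top [0.5068 0.3294 0.076 ]
grip top [0.5063 0.3163 0.076 ]
grip top [0.43   0.3324 0.076 ]
grip top [0.4295 0.3175 0.076 ]
[[-0.0370178  -0.99931328  0.00162797  0.33402234]
 [-0.963459    0.03612202  0.26540904  0.41362889]
 [-0.26528559  0.00825637 -0.96413453  0.4683844 ]
 [ 0.          0.          0.          1.        ]]
```

{"name": "servo_tool", "arguments": {"rows": [[[0.15, 0.3, 0, 0.001, -0.0067, 0, 1], [0, 0, 0, 0, 0, 0.03, 1], [0, 0, 0, 0, 0, 0.03, 1], [0, 0, 0, 0, 0, 0.03, 1], [0, 0, 0, 0, 0, 0.03, 1], [0, 0, 0, 0, 0, 0.03, 1], [0, 0, 0, 0, 0, 0.018, 1], [0, 0, 0, 0, 0, 0, 1]]]}}

```text
t: 3.53
tcp_pos: [0.4709, 0.324, 0.0495]
tool_rot: [1.0, -0.02, 0.0, -0.0]
force: [-1.5, -0.4, 0.1]
finger_gap: 1.0
gripper_force: 0.0
```

{"name": "servo_tool", "arguments": {"rows": [[[0, 0, 0, 0, 0, 0, -1], [0, 0, 0, 0, 0, 0, -1], [0, 0, 0, 0, 0, 0, -1], [0, 0, 0, 0, 0, 0, -1], [0, 0, 0, 0, 0, 0, -1], [0, 0, 0, 0, 0, 0, -1], [0, 0, 0, 0, 0, 0, -1], [0, 0, 0, 0, 0, 0, -1]]], "squeeze": 70}}

```text
t: 4.2
tcp_pos: [0.4727, 0.3258, 0.0534]
tool_rot: [1.0, -0.019, 0.004, -0.002]
force: [-0.6, 0.7, 6.4]
finger_gap: 0.177
gripper_force: 69.1
```

```bash
python3 - <<'E'
from h import *
from scipy.spatial.transform import Rotation as R
s=manip.sense();print({k:np.round(s[k],4) for k in s}, R.from_quat(s["tool_rot"]).as_matrix().round(4).tolist())
E
```

```text
{'t': np.float64(4.2), 'q': array([4.0880e-01, 7.4680e-01, 1.7041e+00, 3.0000e-04, 6.8300e-01,
       2.0176e+00]), 'qd': array([ 0.0001,  0.0001, -0.0002, -0.    , -0.0011, -0.0001]), 'tau': array([-2.06300e-01, -4.13066e+01, -8.41860e+00, -5.02000e-02,
       -1.76900e-01, -8.90000e-03]), 'tcp_pos': array([0.4727, 0.3258, 0.0534]), 'tool_rot': array([ 0.9998, -0.0192,  0.0035, -0.0017]), 'force': array([-0.6251,  0.7438,  6.3708]), 'ft_torque': array([0.0067, 0.0765, 0.0638]), 'gripper_force': np.float64(69.1404), 'finger_gap': np.float64(0.1773)} [[0.9992, -0.0383, 0.0071], [-0.0383, -0.9993, 0.0033], [0.0069, -0.0035, -1.0]]
```

{"name": "servo_tool", "arguments": {"rows": [[[0, 0, 0, 0, 0, -0.02, -1], [0, 0, 0, 0, 0, -0.02, -1], [0, 0, 0, 0, 0, -0.02, -1], [0, 0, 0, 0, 0, 0, -1], [0, 0, 0, 0, 0, 0, -1], [0, 0, 0, 0, 0, 0, -1], [0, 0, 0, 0, 0, 0, -1]]]}}

```text
t: 4.78
tcp_pos: [0.4707, 0.3248, 0.1109]
tool_rot: [1.0, -0.019, 0.001, -0.001]
force: [0.1, -0.5, -2.0]
finger_gap: 0.178
gripper_force: 68.3
```

{"name": "servo_tool", "arguments": {"rows": [[[0, 0, 0, 0.0025, 0.03, 0, -1], [0, 0, 0, 0.0025, 0.03, 0, -1], [0, 0, 0, 0.0025, 0.03, 0, -1], [0, 0, 0, 0.0025, 0.03, 0, -1], [0, 0, 0, 0.0025, 0.03, 0, -1], [0, 0, 0, 0.0025, 0.03, 0, -1], [0, 0, 0, 0, 0.03, 0, -1], [0, 0, 0, 0, 0.015, 0, -1]]]}}

```text
t: 5.45
tcp_pos: [0.4774, 0.0971, 0.1106]
tool_rot: [1.0, -0.02, 0.001, -0.001]
force: [0.1, -0.0, -1.9]
finger_gap: 0.178
gripper_force: 68.6
```

{"name": "servo_tool", "arguments": {"rows": [[[0, 0, -7, 0, 0, 0, -1], [0, 0, -7, 0, 0, 0, -1], [0, 0, -7, 0, 0, 0, -1], [0, 0, -7, 0, 0, 0, -1], [0, 0, -7, 0, 0, 0, -1], [0, 0, -7, 0, 0, 0, -1], [0, 0, -7, 0, 0, 0, -1], [0, 0, -7, 0, 0, 0, -1]]]}}

```text
t: 6.12
tcp_pos: [0.4774, 0.0998, 0.1107]
tool_rot: [0.89, 0.455, 0.002, -0.0]
force: [-0.7, -0.2, -2.2]
finger_gap: 0.179
gripper_force: 68.7
```

{"name": "servo_tool", "arguments": {"rows": [[[0, 0, -7, 0, 0, 0, -1], [0, 0, -7, 0, 0, 0, -1], [0, 0, -7, 0, 0, 0, -1], [0, 0, -7, 0, 0, 0, -1], [0, 0, -2.4, 0, 0, 0, -1], [0, 0, 0, 0, 0, 0, -1], [0, 0, 0, 0, 0, 0, -1]]]}}

```text
t: 6.7
tcp_pos: [0.4776, 0.0998, 0.111]
tool_rot: [0.742, 0.67, 0.002, 0.0]
force: [0.5, -0.0, -1.5]
finger_gap: 0.177
gripper_force: 68.7
```

```bash
cat >> h.py <<'E'
from scipy.spatial.transform import Rotation as Ro
def st():
    s=manip.sense();M=Ro.from_quat(s["tool_rot"]).as_matrix()
    print("t",round(s["t"],2),"p",s["tcp_pos"].round(4),"yaw",np.degrees(np.arctan2(M[1,0],M[0,0])).round(2),"z",M[:,2].round(4),"f",s["force"].round(2),"tq",s["ft_torque"].round(3),"gap",round(s["finger_gap"],3),"g",round(float(s["gripper_force"]),1))
    return s
E
python3 - <<'E'
from h import *
st()
np.save("ciw1.npy",manip.camera_info("wrist"));im=manip.snapshot("wrist");cv2.imwrite("pics/w1.png",im)
cv2.imwrite("pics/top3.png",manip.snapshot("top"))
E
```

```text
t 6.7 p [0.4776 0.0998 0.111 ] yaw 84.13 z [ 0.0034  0.0025 -1.    ] f [ 0.48 -0.04 -1.53] tq [ 0.023 -0.016 -0.004] gap 0.177 g 68.7
```

View pics/w1.png

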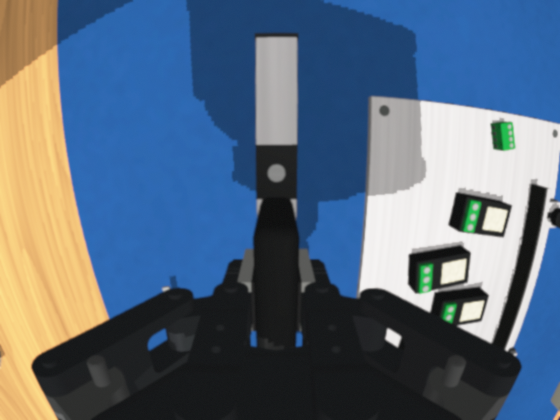

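The bar hangs straight, at columns 256–298. The carrier's near edge runs from (371,97) to (359,295), and the modules are untouched.

```bash
python3 - <<'E'
from h import *
ci=np.load("ciw1.npy",allow_pickle=True).item();im=cv2.imread("pics/w1.png")
hsv=cv2.cvtColor(im,cv2.COLOR_BGR2HSV)
# carrier near edge: first non-blue pixel per row
P=[]
for v in list(range(105,290,6)):
    row=hsv[v,330:400].astype(int);nb=np.nonzero(row[:,1]<70)[0]
    if len(nb):P.append(at("wrist",330+nb[0]-.5,v,.008,ci)[:2])
P=np.array(P);P=P[abs(P[:,0]-np.polyval(np.polyfit(P[:,1],P[:,0],1),P[:,1]))<.004]
f=np.polyfit(P[:,1],P[:,0],1);print("edge dx/dy",f,"yaw",-np.degrees(np.arctan(f[0])),len(P),P[[0,-1]])
# bar edges
for sgn in(0,1):
    Q=[]
    for v in range(40,140,5):
        r=np.nonzero(hsv[v,240:320,1]<70)[0]+240
        Q.append(at("wrist",(r[0]-.5) if sgn==0 else r[-1]+.5,v,.111-.033,ci)[:2])
    Q=np.array(Q);g=np.polyfit(Q[:,1],Q[:,0],1);print("bar",g,-np.degrees(np.arctan(g[0])),Q[0],Q[-1])
c=at("wrist",385,111,.008,ci);print("hole TL",c); 
# stop rubber and greens (top view fresh)
t=cv2.imread("pics/top3.png");ht=cv2.cvtColor(t,cv2.COLOR_BGR2HSV);cit=manip.camera_info("top")
yy,xx=np.nonzero(ht[128:150,235:318,2]<60);W=np.array([at("top",x+235,y+128,.030,cit)[:2] for x,y in zip(xx,yy)])
m=W.mean(0);d=np.linalg.svd(W-m)[2][0];t_=(W-m)@d;print("rubber",m,d,np.degrees(np.arctan2(d[0],d[1])),t_.min(),t_.max(),len(W))
E
```

```text
edge dx/dy [0.09931448 0.53392736] yaw -5.671701860784294 30 [[0.55165417 0.17568363]
 [0.53836928 0.04367694]]
bar [0.10255405 0.45781155] -5.855443879859636 [0.47915726 0.20859553] [0.47439186 0.16212905]
bar [0.10213309 0.47836949] -5.83157433280606 [0.49951002 0.20652851] [0.4947625 0.1600443]
hole TL [0.56372688 0.170911   0.008     ]
rubber [ 0.7006658  -0.00118279] [-0.10287153 -0.99469465] -174.09544984417442 -0.10524975530320625 0.10796558748914431 104
```

{"name": "servo_tool", "arguments": {"rows": [[[0, 0, 0, -0.025, 0.0227, 0, -1], [0, 0, 0, -0.025, 0.0227, 0, -1], [0, 0, 0, -0.0255, 0.0226, 0, -1], [0, 0, 0, 0, 0, 0.02, -1], [0, 0, 0, 0, 0, 0.02, -1], [0, 0, 0, 0, 0, 0.007, -1], [0, 0, 0, 0, 0, 0, -1], [0, 0, 0, 0, 0, 0, -1]]]}}

```text
t: 7.47
tcp_pos: [0.5378, 0.0183, 0.0646]
tool_rot: [0.742, 0.67, 0.002, 0.0]
force: [-0.1, 0.1, -2.1]
finger_gap: 0.177
gripper_force: 68.7
```

```bash
python3 - <<'E'
from h import *
st()
a=cv2.resize(manip.snapshot("scene")[170:350,230:430],(500,450),interpolation=cv2.INTER_CUBIC)
b=cv2.resize(manip.snapshot("wrist")[:330],(300,177)) 
b=np.vstack([b,np.zeros((450-177,300,3),np.uint8)])
cv2.imwrite("pics/h1.png",np.hstack([a,b]))
E
```

```text
t 7.47 p [0.5378 0.0183 0.0646] yaw 84.21 z [ 0.0038  0.0027 -1.    ] f [-0.07  0.09 -2.13] tq [-0.015 -0.032 -0.021] gap 0.177 g 68.7
```

View pics/h1.png

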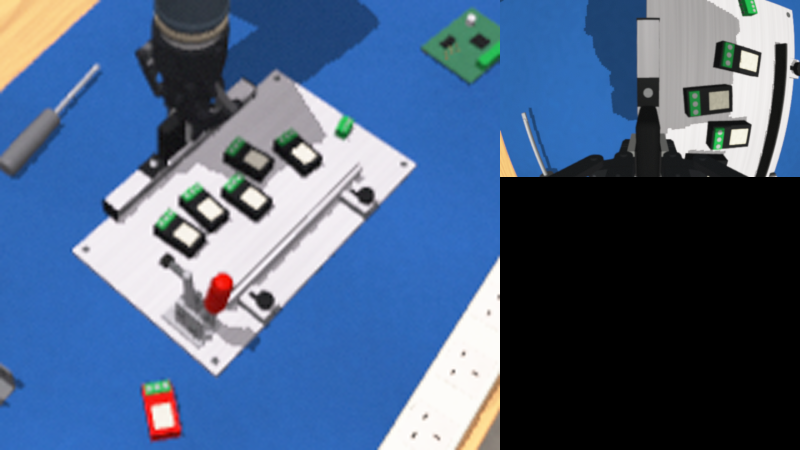

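The bar is low, parallel to the stop, just behind all five modules and clear of the clamp. Pushing.

{"name": "servo_tool", "arguments": {"rows": [[[0, 0, 0, 0, 0.006, 0, -1], [0, 0, 0, 0, 0.006, 0, -1], [0, 0, 0, 0, 0.006, 0, -1], [0, 0, 0, 0, 0.006, 0, -1], [0, 0, 0, 0, 0.005, 0, -1], [0, 0, 0, 0, 0.005, 0, -1], [0, 0, 0, 0, 0.005, 0, -1], [0, 0, 0, 0, 0.005, 0, -1]]]}}

```text
t: 8.23
tcp_pos: [0.5815, 0.0137, 0.0649]
tool_rot: [0.742, 0.67, 0.002, -0.0]
force: [-1.3, 0.1, -1.9]
finger_gap: 0.183
gripper_force: 68.9
```

{"name": "servo_tool", "arguments": {"rows": [[[0, 0, 0, 0, 0.004, 0, -1], [0, 0, 0, 0, 0.004, 0, -1], [0, 0, 0, 0, 0.004, 0, -1], [0, 0, 0, 0, 0.004, 0, -1], [0, 0, 0, 0, 0.003, 0, -1], [0, 0, 0, 0, 0.003, 0, -1], [0, 0, 0, 0, 0.003, 0, -1], [0, 0, 0, 0, 0.0, 0, -1]]]}}

```text
t: 8.9
tcp_pos: [0.6079, 0.0109, 0.0653]
tool_rot: [0.742, 0.67, 0.003, 0.001]
force: [0.0, -0.2, -2.3]
finger_gap: 0.175
gripper_force: 68.7
```

```bash
python3 - <<'E'
from h import *
st()
a=cv2.resize(manip.snapshot("scene")[170:350,230:430],(500,450),interpolation=cv2.INTER_CUBIC)
b=cv2.resize(manip.snapshot("wrist")[:330],(300,177)) 
b=np.vstack([b,np.zeros((450-177,300,3),np.uint8)])
cv2.imwrite("pics/h2.png",np.hstack([a,b]))
E
```

```text
t 8.9 p [0.6079 0.0109 0.0653] yaw 84.2 z [ 0.0067  0.0022 -1.    ] f [ 0.   -0.21 -2.35] tq [ 0.056  0.118 -0.006] gap 0.175 g 68.7
```

View pics/h2.png

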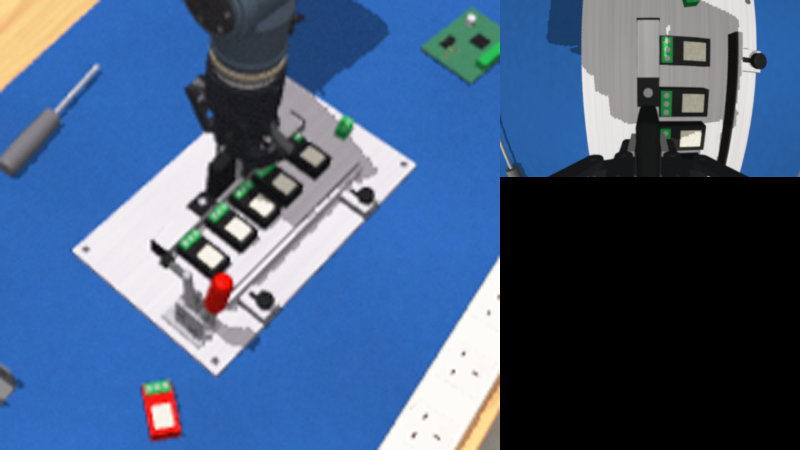

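The row is squared up against the bar, and about 20 mm of gap is left before the black rubber face (wrist inset, columns 709 to 729).

{"name": "servo_tool", "arguments": {"rows": [[[0, 0, 0, 0, 0.002, 0, -1], [0, 0, 0, 0, 0.002, 0, -1], [0, 0, 0, 0, 0.002, 0, -1], [0, 0, 0, 0, 0.002, 0, -1], [0, 0, 0, 0, 0.002, 0, -1], [0, 0, 0, 0, 0.002, 0, -1], [0, 0, 0, 0, 0.001, 0, -1], [0, 0, 0, 0, 0, 0, -1]]]}}

```text
t: 9.67
tcp_pos: [0.6207, 0.0096, 0.0653]
tool_rot: [0.742, 0.67, 0.003, 0.001]
force: [-2.3, -0.3, -2.3]
finger_gap: 0.181
gripper_force: 68.8
```

{"name": "servo_tool", "arguments": {"rows": [[[0, 0, 0, 0, 0.001, 0, -1], [0, 0, 0, 0, 0.001, 0, -1], [0, 0, 0, 0, 0.001, 0, -1]]]}}

```text
t: 9.92
tcp_pos: [0.6228, 0.0094, 0.0653]
tool_rot: [0.742, 0.67, 0.003, 0.001]
force: [-3.4, 0.1, -1.8]
finger_gap: 0.179
gripper_force: 69.0
```

```bash
python3 - <<'E'
from h import *
st()
b=cv2.resize(manip.snapshot("wrist")[:330,230:],(640,640*330//330)[:2])
cv2.imwrite("pics/h3.png",b[:600])
E
```

```text
t 9.92 p [0.6228 0.0094 0.0653] yaw 84.21 z [ 0.0048  0.0025 -1.    ] f [-3.35  0.13 -1.75] tq [ 0.001  0.515 -0.069] gap 0.179 g 69.0
```

View pics/h3.png

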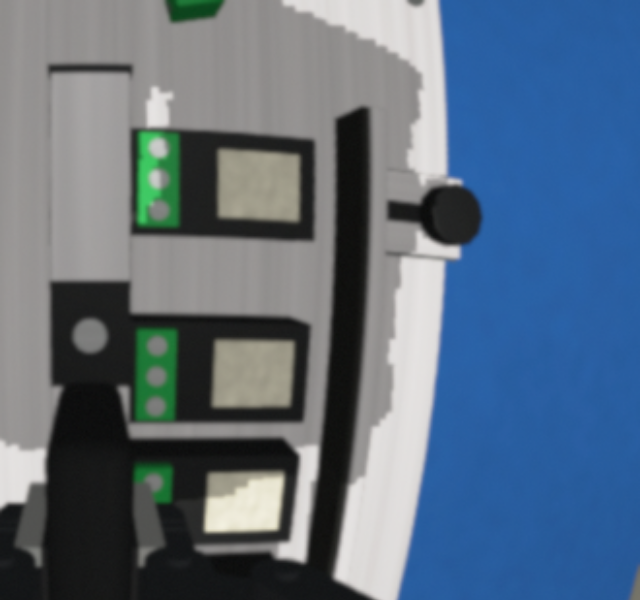

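All modules seen bear on the bar, and about 6 mm of gap is left to the rubber (columns 314 to 336). Continuing in small steps.

{"name": "servo_tool", "arguments": {"rows": [[[0, 0, 0, 0, 0.001, 0, -1], [0, 0, 0, 0, 0.001, 0, -1], [0, 0, 0, 0, 0.001, 0, -1]]]}}

```text
t: 10.22
tcp_pos: [0.6261, 0.0091, 0.0653]
tool_rot: [0.742, 0.67, 0.003, 0.001]
force: [-1.7, 0.5, -1.6]
finger_gap: 0.179
gripper_force: 69.0
```

{"name": "servo_tool", "arguments": {"rows": [[[0, 0, 0, 0, 0.001, 0, -1], [0, 0, 0, 0, 0.001, 0, -1]]]}}

```text
t: 10.38
tcp_pos: [0.6281, 0.0088, 0.0653]
tool_rot: [0.742, 0.67, 0.003, 0.001]
force: [-2.4, 0.3, -1.7]
finger_gap: 0.178
gripper_force: 69.0
```

{"name": "servo_tool", "arguments": {"rows": [[[0, 0, 0, 0, 0.001, 0, -1], [0, 0, 0, 0, 0, 0, -1]]]}}

```text
t: 10.55
tcp_pos: [0.6295, 0.0087, 0.0653]
tool_rot: [0.742, 0.67, 0.003, 0.001]
force: [-1.6, 0.7, -3.0]
finger_gap: 0.178
gripper_force: 68.8
```

{"name": "servo_tool", "arguments": {"rows": [[[0, 0, 0, 0, 0.001, 0, -1], [0, 0, 0, 0, 0, 0, -1]]]}}

```text
t: 10.72
tcp_pos: [0.6302, 0.0086, 0.0654]
tool_rot: [0.742, 0.67, 0.003, 0.001]
force: [-2.2, -0.7, -1.8]
finger_gap: 0.177
gripper_force: 68.8
```

{"name": "servo_tool", "arguments": {"rows": [[[0, 0, 0, 0, 0.001, 0, -1], [0, 0, 0, 0, 0, 0, -1]]]}}

```text
t: 10.88
tcp_pos: [0.6312, 0.0085, 0.0654]
tool_rot: [0.742, 0.67, 0.003, 0.001]
force: [-1.9, 0.9, -2.2]
finger_gap: 0.179
gripper_force: 68.8
```

{"name": "servo_tool", "arguments": {"rows": [[[0, 0, 0, 0, 0.001, 0, -1], [0, 0, 0, 0, 0, 0, -1]]]}}

```text
t: 11.05
tcp_pos: [0.6322, 0.0084, 0.0654]
tool_rot: [0.742, 0.67, 0.003, 0.001]
force: [-1.5, 0.5, -2.7]
finger_gap: 0.174
gripper_force: 68.8
```

```bash
python3 -c "
from h import *
st()"
```

```text
t 11.05 p [0.6322 0.0084 0.0654] yaw 84.2 z [ 0.0058  0.0024 -1.    ] f [-1.49  0.46 -2.66] tq [ 0.037  0.393 -0.02 ] gap 0.174 g 68.8
```

{"name": "servo_tool", "arguments": {"rows": [[[0, 0, 0, 0, 0.001, 0, -1], [0, 0, 0, 0, 0, 0, -1]]]}}

```text
t: 11.22
tcp_pos: [0.6332, 0.0083, 0.0654]
tool_rot: [0.742, 0.67, 0.003, 0.001]
force: [-1.0, -0.1, -2.1]
finger_gap: 0.178
gripper_force: 68.8
```

{"name": "servo_tool", "arguments": {"rows": [[[0, 0, 0, 0, 0.001, 0, -1], [0, 0, 0, 0, 0, 0, -1]]]}}

```text
t: 11.38
tcp_pos: [0.6342, 0.0082, 0.0654]
tool_rot: [0.742, 0.67, 0.003, 0.001]
force: [-1.9, 0.4, -2.1]
finger_gap: 0.181
gripper_force: 68.8
```

{"name": "servo_tool", "arguments": {"rows": [[[0, 0, 0, 0, 0.001, 0, -1], [0, 0, 0, 0, 0, 0, -1]]]}}

```text
t: 11.55
tcp_pos: [0.6345, 0.0083, 0.0654]
tool_rot: [0.742, 0.67, 0.002, 0.0]
force: [-3.6, -0.4, 0.1]
finger_gap: 0.176
gripper_force: 69.0
```

```bash
python3 -c "
from h import *
st()
b=cv2.resize(manip.snapshot('wrist')[:330,230:],(640,640))
cv2.imwrite('pics/h4.png',b[:600])"
```

```text
t 11.55 p [0.6345 0.0083 0.0654] yaw 84.19 z [ 0.0041  0.0027 -1.    ] f [-3.65 -0.37  0.15] tq [ 0.01   0.716 -0.129] gap 0.176 g 69.0
```

View pics/h4.png

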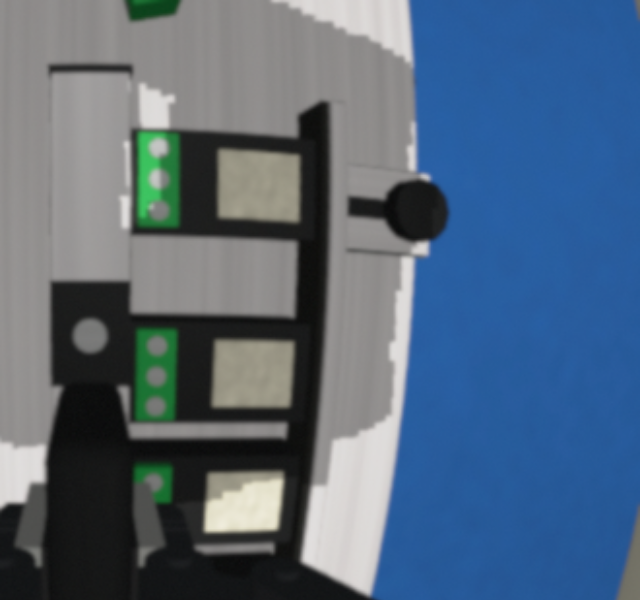

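Contact has started: the modules reach the rubber, force is rising and the advance has stalled. Pressing further in 0.7 mm steps while watching the force and yaw moment.

{"name": "servo_tool", "arguments": {"rows": [[[0, 0, 0, 0, 0.0007, 0, -1], [0, 0, 0, 0, 0, 0, -1], [0, 0, 0, 0, 0, 0, -1]]]}}

```text
t: 11.85
tcp_pos: [0.6346, 0.0083, 0.0654]
tool_rot: [0.742, 0.67, 0.002, -0.0]
force: [-4.6, -0.2, 0.2]
finger_gap: 0.179
gripper_force: 69.2
```

{"name": "servo_tool", "arguments": {"rows": [[[0, 0, 0, 0, 0.0007, 0, -1], [0, 0, 0, 0, 0, 0, -1], [0, 0, 0, 0, 0, 0, -1]]]}}

```text
t: 12.1
tcp_pos: [0.6347, 0.0083, 0.0652]
tool_rot: [0.742, 0.67, 0.002, -0.001]
force: [-5.9, 0.7, 1.4]
finger_gap: 0.176
gripper_force: 69.2
```

```bash
python3 -c "
from h import *
st()"
```

```text
t 12.1 p [0.6347 0.0083 0.0652] yaw 84.2 z [ 0.0016  0.0029 -1.    ] f [-5.92  0.74  1.37] tq [ 0.063  1.131 -0.174] gap 0.176 g 69.2
```

The yaw moment (-0.17 N·m) says the right side bears first. Adding a small turn so the left end comes up.

{"name": "servo_tool", "arguments": {"rows": [[[0, 0, 0.3, 0, 0, 0, -1], [0, 0, 0, 0, 0, 0, -1], [0, 0, 0, 0, 0, 0, -1]]]}}

```text
t: 12.35
tcp_pos: [0.6347, 0.0082, 0.0651]
tool_rot: [0.743, 0.669, 0.001, -0.0]
force: [-4.9, -0.1, 0.7]
finger_gap: 0.177
gripper_force: 69.1
```

```bash
python3 -c "
from h import *
st()"
```

```text
t 12.35 p [0.6347 0.0082 0.0651] yaw 83.98 z [ 0.0015  0.0026 -1.    ] f [-4.92 -0.14  0.68] tq [0.16  1.133 0.176] gap 0.177 g 69.1
```

{"name": "servo_tool", "arguments": {"rows": [[[0, 0, -0.17, 0, 0, 0, -1], [0, 0, 0, 0, 0.0012, 0, -1], [0, 0, 0, 0, 0.0012, 0, -1], [0, 0, 0, 0, 0, 0, -1], [0, 0, 0, 0, 0, 0, -1]]]}}

```text
t: 12.77
tcp_pos: [0.635, 0.0083, 0.0649]
tool_rot: [0.742, 0.67, -0.0, -0.002]
force: [-9.4, 0.1, 3.0]
finger_gap: 0.178
gripper_force: 69.6
```

```bash
python3 -c "
from h import *
st()"
```

```text
t 12.77 p [0.635  0.0083 0.0649] yaw 84.12 z [-0.0034  0.0033 -1.    ] f [-9.41  0.15  2.97] tq [ 0.062  1.671 -0.043] gap 0.178 g 69.6
```

{"name": "servo_tool", "arguments": {"rows": [[[0, 0, 0, 0, 0.001, 0, -1], [0, 0, 0, 0, 0.001, 0, -1], [0, 0, 0, 0, 0, 0, -1], [0, 0, 0, 0, 0, 0, -1], [0, 0, 0, 0, 0, 0, -1], [0, 0, 0, 0, 0, 0, -1]]]}}

```text
t: 13.27
tcp_pos: [0.6352, 0.0083, 0.0646]
tool_rot: [0.742, 0.67, -0.002, -0.004]
force: [-12.0, 1.5, 4.0]
finger_gap: 0.178
gripper_force: 69.8
```

```bash
python3 -c "
from h import *
st()
import numpy as np
np.save('cih5.npy',manip.camera_info('wrist'))
w=manip.snapshot('wrist');t=manip.snapshot('top');s=manip.snapshot('scene')
a=cv2.resize(s[210:330,290:420],(480,443),interpolation=cv2.INTER_CUBIC)
b=cv2.resize(w[:300,240:],(320,300));c=cv2.resize(t[125:175,215:335],(320,143),interpolation=cv2.INTER_CUBIC)
cv2.imwrite('pics/h5.png',np.hstack([a,np.vstack([b,c])]))"
```

```text
t 13.27 p [0.6352 0.0083 0.0646] yaw 84.13 z [-0.0075  0.0038 -1.    ] f [-12.03   1.51   3.96] tq [ 0.054  2.195 -0.012] gap 0.178 g 69.8
```

View pics/h5.png

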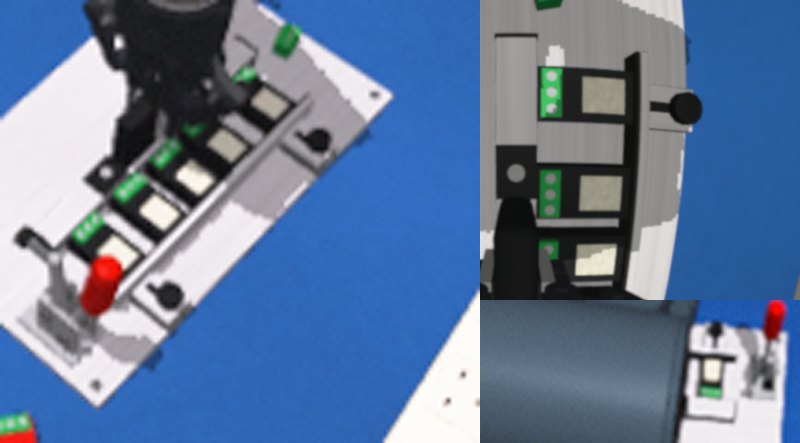

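All five modules bear on the stop bar in a straight row: 12 N in all, with the yaw moment about zero. Backing off slowly.

{"name": "servo_tool", "arguments": {"rows": [[[0, 0, 0, 0, -0.002, 0, -1], [0, 0, 0, 0, -0.002, 0, -1], [0, 0, 0, 0, -0.002, 0, -1], [0, 0, 0, 0, -0.002, 0, -1], [0, 0, 0, 0, -0.002, 0, -1], [0, 0, 0, 0, -0.003, 0, -1], [0, 0, 0, 0, -0.005, 0, -1], [0, 0, 0, 0, -0.008, 0, -1]]]}}

```text
t: 14.08
tcp_pos: [0.616, 0.0099, 0.0658]
tool_rot: [0.743, 0.67, 0.004, 0.002]
force: [0.3, 0.0, -1.5]
finger_gap: 0.179
gripper_force: 68.8
```

{"name": "servo_tool", "arguments": {"rows": [[[0, 0, 0, 0, -0.015, 0, -1], [0, 0, 0, 0, -0.02, 0, -1], [0, 0, 0, 0, -0.02, -0.01, -1], [0, 0, 0, 0, -0.02, -0.02, -1], [0, 0, 0, 0, -0.02, -0.02, -1], [0, 0, 0, 0, 0, 0, -1], [0, 0, 0, 0, 0, 0, -1]]]}}

```text
t: 14.67
tcp_pos: [0.5196, 0.0201, 0.1161]
tool_rot: [0.743, 0.67, 0.004, 0.002]
force: [0.7, -0.2, -1.4]
finger_gap: 0.177
gripper_force: 69.1
```

```bash
python3 -c "
from h import *
st()
t=manip.snapshot('top');s=manip.snapshot('scene');cv2.imwrite('pics/top6.png',t)
a=cv2.resize(s[190:330,250:420],(480,395),interpolation=cv2.INTER_CUBIC)
c=cv2.resize(t[110:250,130:350],(320,395*1),interpolation=cv2.INTER_CUBIC)
cv2.imwrite('pics/h6.png',np.hstack([a,c]))"
```

```text
t 14.67 p [0.5196 0.0201 0.1161] yaw 84.08 z [ 0.0077  0.002  -1.    ] f [ 0.74 -0.22 -1.39] tq [ 0.039 -0.037  0.022] gap 0.177 g 69.1
```

View pics/h6.png

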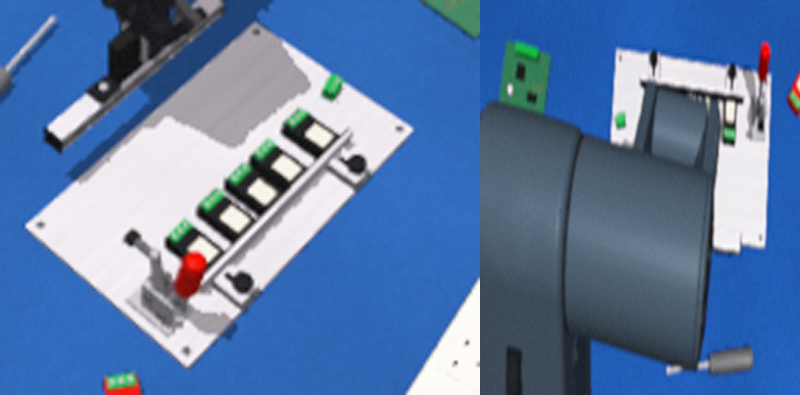

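The row is straight and on the stop, and the bar is clear of it. Carrying the straightedge to the free mat left of the robot's centre, off the plate.

{"name": "servo_tool", "arguments": {"rows": [[[0, 0, 0, 0.033, -0.012, 0, -1], [0, 0, 0, 0.033, -0.012, 0, -1], [0, 0, 0, 0.033, -0.012, 0, -1], [0, 0, 0, 0.033, -0.012, 0, -1], [0, 0, 0, 0.033, -0.012, 0, -1], [0, 0, 0, 0.033, -0.012, 0, -1], [0, 0, 0, 0.033, -0.012, 0, -1], [0, 0, 0, 0, 0, 0, -1]]]}}

```text
t: 15.43
tcp_pos: [0.4593, 0.2638, 0.1143]
tool_rot: [0.741, 0.672, 0.004, 0.0]
force: [0.2, -0.7, -1.3]
finger_gap: 0.184
gripper_force: 68.9
```

{"name": "servo_tool", "arguments": {"rows": [[[0, 0, 0, 0, 0, 0.02, -1], [0, 0, 0, 0, 0, 0.02, -1], [0, 0, 0, 0, 0, 0.012, -1], [0, 0, 0, 0, 0, 0.005, -1], [0, 0, 0, 0, 0, 0.003, -1], [0, 0, 0, 0, 0, 0, -1], [0, 0, 0, 0, 0, 0, -1]]]}}

```text
t: 16.02
tcp_pos: [0.4615, 0.2585, 0.0553]
tool_rot: [0.743, 0.669, 0.003, 0.001]
force: [-0.6, -0.2, -1.9]
finger_gap: 0.179
gripper_force: 68.9
```

```bash
python3 -c "
from h import *
st()"
```

```text
t 16.02 p [0.4615 0.2585 0.0553] yaw 84.05 z [ 0.0064  0.0027 -1.    ] f [-0.56 -0.17 -1.91] tq [ 0.006 -0.033 -0.021] gap 0.179 g 68.9
```

{"name": "servo_tool", "arguments": {"rows": [[[0, 0, 0, 0, 0, 0.001, -1], [0, 0, 0, 0, 0, 0.001, -1], [0, 0, 0, 0, 0, 0, -1]]]}}

```text
t: 16.27
tcp_pos: [0.4613, 0.2586, 0.0537]
tool_rot: [0.743, 0.669, 0.004, 0.001]
force: [0.5, -0.2, 0.7]
finger_gap: 0.179
gripper_force: 69.3
```

{"name": "servo_tool", "arguments": {"rows": [[[0, 0, 0, 0, 0, 0.001, -1], [0, 0, 0, 0, 0, 0, -1], [0, 0, 0, 0, 0, 0, -1]]]}}

```text
t: 16.52
tcp_pos: [0.4613, 0.2586, 0.0535]
tool_rot: [0.743, 0.67, 0.004, 0.001]
force: [-1.0, -1.9, 7.6]
finger_gap: 0.178
gripper_force: 70.1
```

{"name": "servo_tool", "arguments": {"rows": [[[0, 0, 0, 0, 0, -0.001, -1], [0, 0, 0, 0, 0, 0, -0.5], [0, 0, 0, 0, 0, 0, -0.3], [0, 0, 0, 0, 0, 0, 0], [0, 0, 0, 0, 0, 0, 0.3], [0, 0, 0, 0, 0, 0, 0.3], [0, 0, 0, 0, 0, 0, 0.3], [0, 0, 0, 0, 0, 0, 0.3]]], "squeeze": 20}}

```text
t: 17.18
tcp_pos: [0.4606, 0.2585, 0.053]
tool_rot: [0.743, 0.67, 0.003, 0.001]
force: [0.4, 0.0, 0.3]
finger_gap: 0.655
gripper_force: 0.0
```

{"name": "servo_tool", "arguments": {"rows": [[[0, 0, 0, 0, 0, -0.01, 0.3], [0, 0, 0, 0, 0, -0.02, 0.3], [0, 0, 0, 0, 0, -0.03, 0.3], [0, 0, 0, 0, 0, -0.03, 0.3], [0, 0, 0, 0, 0, -0.03, 0.3], [0, 0, 0, -0.02, -0.03, -0.02, 0.3], [0, 0, 0, 0, -0.03, 0, 0.3], [0, 0, 0, 0, 0, 0, 0.3]]]}}

```text
t: 17.85
tcp_pos: [0.3915, 0.2435, 0.194]
tool_rot: [0.742, 0.67, 0.0, -0.001]
force: [-0.8, -0.1, -1.0]
finger_gap: 0.652
gripper_force: 0.0
```

```bash
python3 - <<'E'
from h import *
st();ci=manip.camera_info("wrist")
w=manip.snapshot("wrist");s=manip.snapshot("scene");cv2.imwrite("pics/w7.png",w)
a=cv2.resize(s[100:340,250:420],(400,565),interpolation=cv2.INTER_CUBIC)
b=np.vstack([cv2.resize(w,(400,300)),np.zeros((265,400,3),np.uint8)])
cv2.imwrite("pics/h7.png",np.hstack([a,b]))
# module green strips in wrist view -> near-end line in carrier frame
h=cv2.cvtColor(w,cv2.COLOR_BGR2HSV);g=((h[...,0]>40)&(h[...,0]<85)&(h[...,1]>100)).astype(np.uint8)
n,l,st_,c=cv2.connectedComponentsWithStats(g);a=np.radians(-5.8);R=np.array([[np.cos(a),np.sin(a)],[-np.sin(a),np.cos(a)]])
for i in range(1,n):
    if st_[i,4]>25:print(c[i].round(),st_[i,4],(R@(at("wrist",*c[i],.03,ci)[:2]-[.6355,.0032])).round(4))
E
```

```text
t 17.85 p [0.3915 0.2435 0.194 ] yaw 84.11 z [-6.0e-04  1.2e-03 -1.0e+00] f [-0.77 -0.14 -1.05] tq [-0.062  0.005  0.003] gap 0.652 g 0.0
[537.  78.] 2765 [0.023 0.357]
[507. 250.] 175 [-0.      0.1573]
[502. 298.] 132 [0.0129 0.0928]
[493. 328.] 67 [0.0141 0.0475]
```

View pics/h7.png

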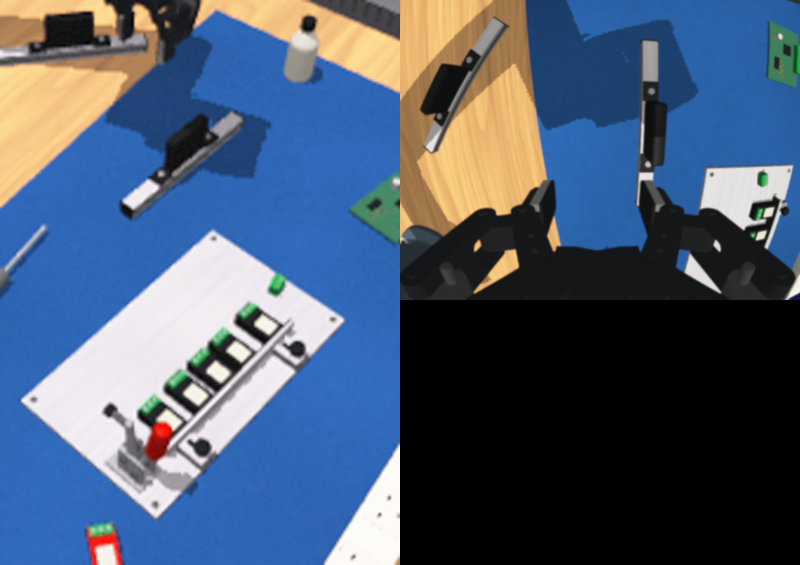

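The straightedge stands upright on the mat, off the plate. The row is straight against the stop and the hand is clear of everything.

```bash
python3 -c "
from station import manip
print(manip.sign_off())"
```

```text
the job is handed in; nothing more can be done
None
```

The job is handed in, with no verdict returned: all five modules are lined up against the stop (pressed at about 12 N of the 20 N allowed), and the straightedge stands upright on the bench, off the fixture plate.

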